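Clamp the eaves board of a model wagon for gluing

ROBOT

A 7-joint arm with a two-finger parallel gripper is mounted at the origin on the work surface. World frame = base frame: x ahead of the robot, y to its left, z up, the work surface at z = 0. Lengths are in mm, angles in rad, forces in N, time in s.
With the tool pointing down it reaches from about 400 to 850 mm from the base axis. Payload 10.4 kg.
Tool frame: the origin (TCP) lies between the finger pads; the fingertips stand 25 mm ahead of it and the grasp point (between the pads) lies 6 mm ahead of it (nose_length is the z of the fingertips in the tool frame, in mm); z points along the fingers, y is the direction in which the jaws open and shut (so a half turn about z gives the same grasp; the last joint's range is limited). The gripper opens to 85 mm and grips with 20 to 120 N. Pads are 22 mm wide; open, the fingers measure 114 mm over their backs; the gripper's body (76 mm by 85 mm) begins 54 mm behind the grasp point. The pads swing forward as they close: fully open they stand 13 mm farther back than shut.
Start: joints at [1.294, 0.332, -0.065, 1.46, 0.022, 1.35, -0.088], TCP at [156.947, -604.993, 256.338] pointing down, gripper open.
Joint ranges: [-2.6, 2.6], [-0.5, 2.12], [-1.47, 1.34], [0.16, 2.42], [-1.27, 4.41], [0.06, 2.06], [-2.6, 2.6]. Speed limits (rad/s): [2.22, 2.22, 2.79, 2.79, 3.14, 3.14, 3.14].

INTERFACE

Orientations are given as a unit quaternion [x, y, z, w].
In Python, from plant import sense, read_camera, camera_info, sign_off, nose_length gives the robot as it stands. The module is installed in compiled form; this text tells all that it offers.
- The arm moves only by the tool carry_out, never from a script. Its argument "targets" is a list of rows, each a list of 7 numbers: the shift along the tool's x, y, z in mm, then the turn, a rotation vector about the tool's x, y, z in rad, then the closure in counts, from 0 (fully open) to 255 (shut). A call has exactly 10 rows; each row shifts and turns the pose as measured when the row begins, along the tool's axes as they then stand; what a row does not reach is not made up. A row lasts 1/10 s, in which the tool goes at most 50 mm and 8.59 degrees, less where a joint would pass 70% of its speed; a pose out of reach is approached as far as the arm can. A call with a gripper value outside its range is refused whole. The fingers move at their own pace and stop on an object; the grip force is fixed at half the most. Time passes only in rows, so rows that do not move let the fingers close, or fill a call up. It gives the time, the measured TCP pose, the force and the opening at its end, in the units of the state.
- sense(): the state, without advancing time (a new reading comes with each control period).
- read_camera(name): name is "scene" or "top"; returns the picture (480x640x3 uint8, red, green, blue); there is no depth.
- camera_info(name): a dict with "fov_y" (degrees; the focal length in pixels is half the picture's height over the tangent of half this angle, whatever the lens; pixels are square), "cx", "cy" (the principal point, pixels), "k1" (the pictures are not rectified: a ray, as slopes to the right and down, at radius r is drawn at 1 + k1 r^2 times it, then the intrinsics apply), "R" (3x3) and "t" (3): a world point X has camera coordinates R X + t. Camera axes: x right, y down, z forward; pixel columns grow to the right and rows downward; lengths in mm; the calibration is good to about 2 mm. A picture is of the moment at which its call begins. camera_info takes no time and is no camera call.
- sign_off(): hands the job in, once; it reports no verdict.
The state is a dict: "time_s": time; "joints": joint angles; "joint_vel": joint speeds; "joint_torque": joint torques, N m; "position": TCP position; "eef_rot": TCP orientation; "ft_force": force on the tool from outside, world axes, zero at the start; "ft_torque": the same for the moment, N m; "opening": finger opening in mm.
Only numpy, scipy, OpenCV 4.12 (cv2) and the standard library are available. Lean on these libraries where they do the work, as an engineer would, in place of code of your own. Each camera call takes 0.05 s, during which the arm holds its last target. There are 200 camera calls.

TASK

The eaves board of the wooden model wagon is ready to be glued: slide it gently along its ledge until its end butts against the arched end wall, without shoving the wagon. Then take the large spring clamp off the rack, squeeze it open and set it upright over the top of the wall and the board at about the middle of the board's length, gently pressed down until its barrel rests on the wall's top edge. Let go so that it holds the board tight to the wall with its barrel still resting there; leave the glue bottle and the loose wheels alone.

Things in the scene. Friction and masses are not known exactly. Their poses are not given: they have to be found in the camera images.
- wagon: light wooden model wagon body without roof, standing loose on the bench (2.4 kg; a sideways push of some 10 N can slide it). Origin on the bench under the outer face of the side wall with the ledge, mid-length; x outboard (away from the robot), y along the wall to the arched end wall, z up. In this frame, mm: side wall 8 thick, x -8 to 0, y -90 to 110, top edge z 140
- ledge (a point): point on the wagon's rebated ledge, on its floor, at the wall's outer face, mid-length (wagon frame 0, 0, 80 mm). The ledge sticks out 16 mm from the wall, y -90 to 110, its outer 4.5 mm a lip 6 mm high. Inside the wall the wagon is empty for 119 mm, down to z 40. At the porch end (y below -90) nothing is higher than z 84
- end_stop (a point): point on the inner face of the arched end wall that the board must butt against (wagon frame 5, 110, 110 mm). The end wall stands across the ledge, reaching out to x 21 and up to z 206 mm
- wall_top (a point): point level with the wall's top edge, over the middle of the 18 mm of wall plus board, at the middle of the board once it is butted home (wagon frame 1, 45, 140 mm)
- board: loose eaves board of darker wood, 130 long, 10 thick, 56 mm tall, 50 g, on edge in the ledge's rebate, flat on the wall's outer face: wall plus board are 18 mm thick; its top is 4 mm below the wall's. Origin at the centre of its underside; x across it (outboard), y along it towards the end wall, z up. Home is x 5, y 45 mm in the wagon's frame; it starts 15 to 40 mm short of home
- rack: clamp rack, fixed: plywood upright 18 thick (x), 180 long (y), top edge at z 114 mm, on a 100 x 200 x 14 mm foot. Origin on the bench under the middle of the upright. At y -70 a smaller clamp, not to be used, is fixed on it, reaching z 143 mm
- clamp: large spring clamp, 115 mm tall, 105 g: steel, black handle sleeves above, rubber-padded jaws below; at the start it grips the rack's upright. Origin on the pivot axis, mid-clamp; y along the pivot axis (along the upright), z up to the handles, x the closing direction; upright when it grips 18 mm. This body is the half at +x; the other half turns on the pivot. It springs shut
- clamp_grip (a point): point between the handles, 48 mm above the pivot. Sleeves 20 mm wide (y), 25 to 62 mm above the pivot; gripping 18 mm they splay, 56 mm over their outer faces here and 63 at the top. Squeezing them together along x opens the jaws: 11 N here starts it, 15 N holds it fully open at a hard stop, sleeves then parallel, 40 mm over their outer faces
- clamp_mouth (a point): point between the jaw pads, 45 mm below the pivot. Pads 22 wide (y), 14 mm tall; 18 mm apart gripping the rack, 34 apart fully open, when the jaws measure 58 across and end 50 mm below the pivot. They press on 18 mm with about 12 N
- clamp_barrel: the clamp's spring barrel, round its pivot axis, 16 mm in diameter, 24 long (y); origin on the axis. It is the bottom of the jaws' throat: resting on an edge, the axis is 8 mm above that edge. On the rack it starts 2 to 10 mm clear of the upright's edge
- clamp_jaw (a joint): opening of the clamp (rad): 0 when gripping 18 mm, 0.356 fully open, -0.4 fully shut
- glue: closed glue bottle, 48 mm in diameter, 115 tall, standing; origin at the centre of its foot; not to be moved
- wheel_a: loose dark wooden spoked wheel, 70 mm in diameter, 13 high, lying flat, origin under its centre; not to be moved
- wheel_b: the other loose wheel, just the same; not to be moved
Not all that is in view belongs to the job. Several things have the shape of the clamp; the one meant has the colours described above.

How it is judged (in metres and radians):
On the way, in this order (a step that is already met when the one before it is completed fails the run):
1. the board is butted against the end wall (gap under 2 mm) (y of board in the frame of wagon above 0.043 m), for 0.2 s.
2. the clamp is off the rack, squeezed open (value of joint clamp_jaw above 0.2 rad and contact force between clamp and rack below 0.1 N and height (world z) of clamp above 0.15 m), for 0.2 s.
At the end, for the whole second after the job is handed in: Board on its ledge, flat on the wall (1.5 mm, 0.03 rad), under 2 mm from the end wall; clamp grips wall and board together (over 4 N each), upright within 0.15 rad, within 25 mm of the middle of the board, its pivot under 10.5 mm above the wall's top edge (barrel resting); all at rest (y of board in the frame of wagon above 0.043 m and x of board in the frame of wagon below 0.0065 m and z of board in the frame of wagon below 0.0825 m and angle between the y axis of board and the y axis of wagon, either way round below 0.03 rad and contact force between clamp and board above 4 N and contact force between clamp and wagon above 4 N and value of joint clamp_jaw between -0.05 and 0.05 rad and z of clamp_barrel in the frame of wagon below 0.1505 m and y of clamp_barrel in the frame of board between -0.025 and 0.025 m and angle between clamp's own z axis and vertical below 0.15 rad and angle between wagon's own z axis and vertical below 0.05 rad and linear speed of each of clamp, board below 0.01 m/s); the robot touches nothing.
It fails at once if the clamp's barrel is pressed on the wagon or the board with over 20 N (contact force between clamp_barrel and wagon above 20 N or contact force between clamp_barrel and board above 20 N).
It fails at once if the fingers push the board with over 20 N (contact force between the fingers and board above 20 N).
It fails at once if the wagon is shoved by over 6 mm (distance of wagon from where it was at the start of the episode above 0.006 m).
It fails at once if the glue bottle or a wheel is moved by over 15 mm (distance of any of glue, wheel_a, wheel_b from where it was at the start of the episode above 0.015 m).
It also fails if it takes over 64 s, if anything falls off the work surface, if the arm or the gripper's body presses on something with over 40 N, if the wrist force passes 120 N, or if a joint passes its speed limit or range.

## Working session

There is one attempt and no reset: what is moved stays moved. The work goes in short steps, Python scripts to look and compute and a tool call to move; the robot and the scene stay as the last step left them, time stands still between calls to the robot, and variables do not carry over. Pictures are saved under pics/ and viewed, about 8 in all and at most 12, crops included, and the job is handed in when it is done.

Besides the shell and the picture viewer there is one more tool, called after "Request:" by a JSON object that holds its "method" and its "body", one argument or row to a line. carry_out: Moves the arm, as the interface text tells. Its arguments: {"type":"object","properties":{"targets":{"type":"array","items":{"type":"array","items":{"type":"number"}}}},"required":["targets"]}

```bash
mkdir -p pics; cat > h.py <<'E'
import numpy as np, cv2
from plant import sense, read_camera, camera_info, sign_off, nose_length
def cam(n):
    c=camera_info(n); f=240/np.tan(np.radians(c["fov_y"])/2)
    return c,f,np.array(c["R"]),np.array(c["t"])
def ray(n,u,v):
    c,f,R,t=cam(n); d=np.array([(u-c["cx"])/f,(v-c["cy"])/f]); s=d.copy()
    for _ in range(20): s=d/(1+c["k1"]*(s@s))
    o=-R.T@t; w=R.T@np.array([s[0],s[1],1]); return o,w/np.linalg.norm(w)
def onz(n,u,v,z):
    o,w=ray(n,u,v); return o+w*(z-o[2])/w[2]
def tri(u1,v1,u2,v2,a="scene",b="top"):
    o1,w1=ray(a,u1,v1);o2,w2=ray(b,u2,v2)
    s=np.linalg.lstsq(np.c_[w1,-w2],o2-o1,rcond=None)[0]
    p,q=o1+s[0]*w1,o2+s[1]*w2; return (p+q)/2,np.linalg.norm(p-q)
def proj(n,X):
    c,f,R,t=cam(n); p=R@np.array(X,float)+t; s=p[:2]/p[2]; s=s*(1+c["k1"]*(s@s))
    return np.array([f*s[0]+c["cx"],f*s[1]+c["cy"]])
def crop(img,u0,v0,u1,v1,k,name):
    cv2.imwrite("pics/"+name,cv2.resize(img[v0:v1,u0:u1,::-1],None,fx=k,fy=k,interpolation=cv2.INTER_CUBIC))
E
python3 - <<'E'
from h import *
for n in("scene","top"):
    I=read_camera(n); np.save(n+"0.npy",I); cv2.imwrite(f"pics/{n}0.png",I[:,:,::-1])
    c,f,R,t=cam(n); print(n,f,c["cx"],c["cy"],c["k1"],-R.T@t); print(R)
print(sense(),nose_length)
E
```

```text
scene 606.3560606751826 323.1919120757613 237.64017714033582 0.05666028095303435 [1226.16034182  140.54879467  832.29463934]
[[-0.1183313   0.99280407 -0.01837901]
 [ 0.73129206  0.0746112  -0.67797131]
 [-0.67172139 -0.09366565 -0.73485857]]
top 567.6087515964443 319.51217709778865 243.19259202448868 -0.11457651771830515 [ 476.62897904   42.39203713 1063.61371999]
[[-0.02820977 -0.99948448 -0.01532921]
 [-0.9967648   0.02928099 -0.07485025]
 [ 0.07526052  0.01316811 -0.99707696]]
{'time_s': 0.1, 'joints': array([ 1.29437798,  0.33279428, -0.06471536,  1.46084011,  0.02156061,
        1.34988938, -0.08850201]), 'joint_vel': array([ 0.00150914, -0.00224278, -0.0002644 , -0.00227288,  0.00066152,
       -0.00074258, -0.00198817]), 'joint_torque': array([ 1.47750197e-03, -6.26748347e+01,  4.93271404e-02, -3.92428493e+01,
        1.64364791e-02,  6.98699383e-03,  1.64124339e-05]), 'position': array([ 156.88415849, -604.6846111 ,  255.6127073 ]), 'eef_rot': array([ 9.91956206e-01,  1.26580022e-01, -8.42280529e-05, -6.13278747e-04]), 'ft_force': array([ 1.70493074,  0.22122264, -0.66169882]), 'ft_torque': array([-0.03269395,  0.00953813,  0.0287472 ]), 'opening': 85.27076449339356} 25.0
```

View pics/scene0.png

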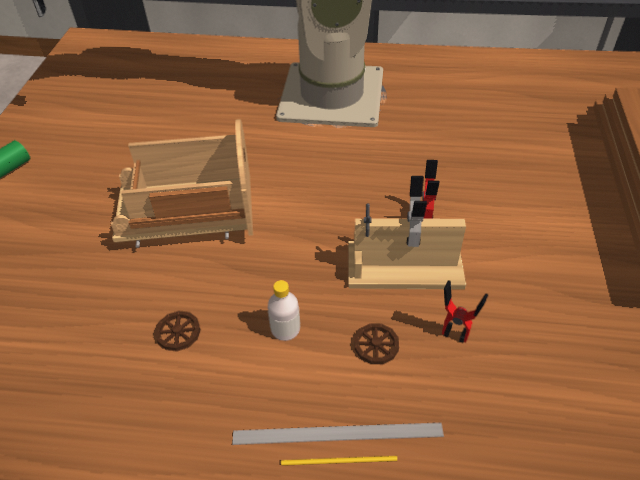

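View pics/top0.png

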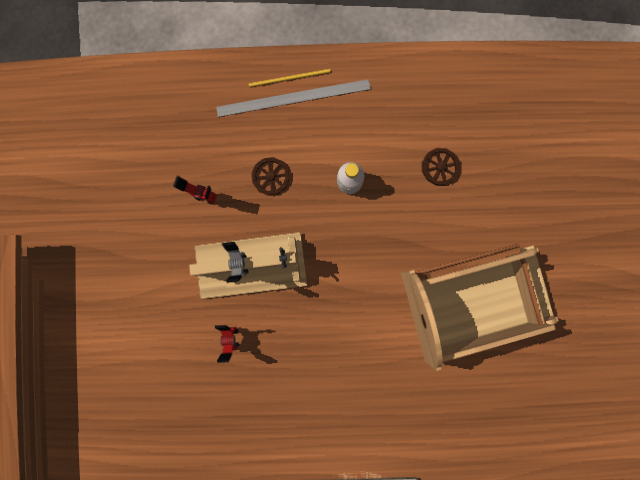

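```bash
python3 - <<'E'
from h import *
S=np.load("scene0.npy");T=np.load("top0.npy")
z=lambda I,u,v,w,h,k:cv2.resize(I[v:v+h,u:u+w,::-1],(w*k,h*k),interpolation=cv2.INTER_CUBIC)
cv2.imwrite("pics/c1.png",np.vstack([z(T,395,235,200,150,4)]))
a=z(S,105,115,160,140,5); cv2.imwrite("pics/c2.png",a[:600])
b=np.hstack([z(T,180,225,133,85,3),z(S,340,155,133,140,3)[:255]]); b2=np.hstack([z(T,180,225,133,100,3),z(S,340,155,133,100,3)]); 
c=z(S,340,155,133,140,4); d=cv2.resize(z(T,180,225,133,80,4),(266,160))
e=np.hstack([z(T,185,225,100,80,4),z(S,380,150,100,80,4)]); cv2.imwrite("pics/c3.png",np.vstack([e,np.hstack([z(S,340,215,100,70,4)]+[z(T,270,225,100,70,4)])]))
E
```

```text
(no output)
```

View pics/c1.png

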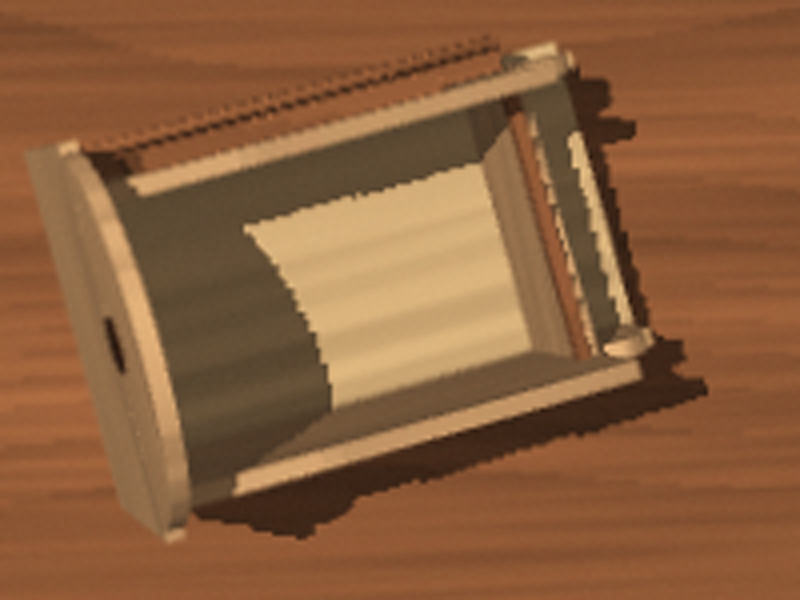

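View pics/c2.png

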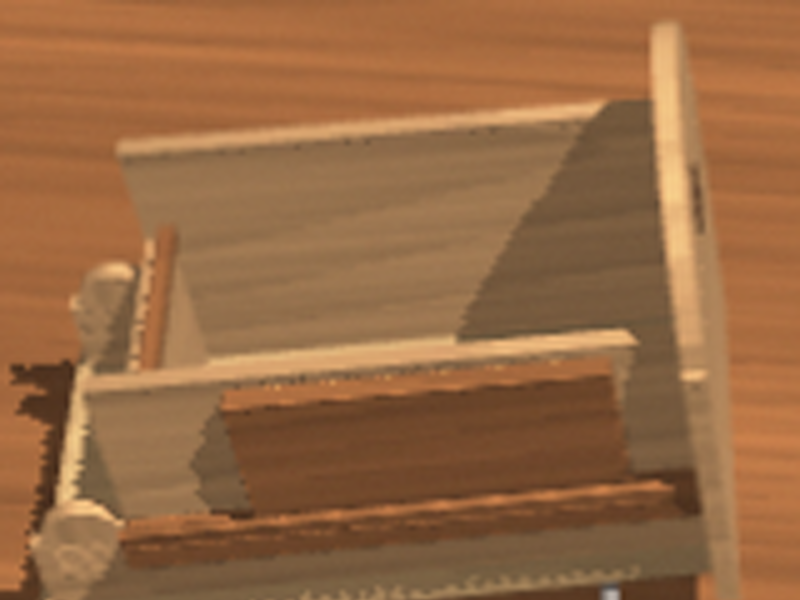

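View pics/c3.png

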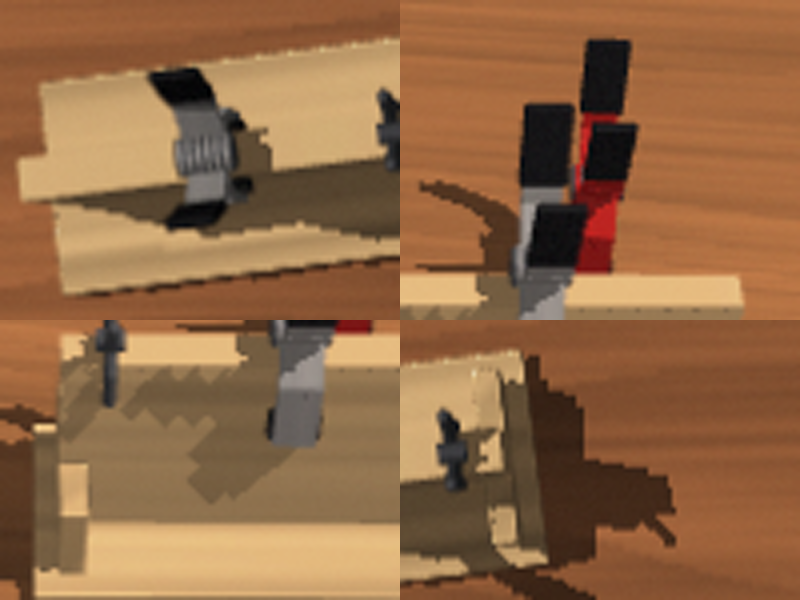

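```bash
python3 - <<'E'
from h import *
c1=lambda X,Y:(395+(X+.5)/4-.5,235+(Y+.5)/4-.5)
c2=lambda X,Y:(105+(X+.5)/5-.5,115+(Y+.5)/5-.5)
P=lambda l,n,uv,z:print(l,onz(n,*uv,z).round(1))
P("top outer L","top",c1(130,178),140);P("top outer R","top",c1(500,82),140)
P("top inner L","top",c1(148,197),140);P("top inner R","top",c1(570,85),140)
P("sc outer L","scene",c2(92,391),140);P("sc outer R","scene",c2(632,347),140)
P("sc inner L","scene",c2(88,378),140);P("sc inner R","scene",c2(630,331),140)
P("sc far inner","scene",c2(120,156),140);P("sc far inner","scene",c2(590,112),140)
P("board sc out L","scene",c2(222,410),136);P("board sc out R","scene",c2(612,374),136)
P("lip sc L","scene",c2(130,540),86);P("lip sc R","scene",c2(665,493),86)
P("lip sc in R","scene",c2(665,483),86)
P("lip top","top",c1(110,150),86);P("lip top","top",c1(495,45),86)
P("board bottom face L(86)","scene",c2(250,515),86)
# rack
k1=lambda X,Y:(185+(X+.5)/4-.5,225+(Y+.5)/4-.5)
k2=lambda X,Y:(380+(X-400+.5)/4-.5,150+(Y+.5)/4-.5)
P("rack topedge +y far","top",k1(18,160),114);P("rack topedge +y near","top",k1(22,202),114)
P("rack sc R far","scene",k2(741,276),114);P("rack sc R near","scene",k2(743,309),114)
k3=lambda X,Y:(340+(X+.5)/4-.5,215+(Y-320+.5)/4-.5)
P("rack sc L far","scene",k3(60,335),114);P("rack sc L near","scene",k3(58,366),114)
# sleeve tops
for l,a,b in(("outer sleeve(+x)",k1(175,72),k2(558,207)),("near sleeve",k1(195,228),k2(548,106)),("barrel",k1(203,155),None)):
    if b: print(l,tri(*b,*a))
    else: P(l,"top",a,130)
T=np.load("top0.npy")
for z in(122,125,130,135): P("coil","top",k1(203,155),z)
P("pad bottom scene","scene",k3(295,430),80)
E
```

```text
top outer L [ 482.6 -118.8  140. ]
top outer R [ 517.  -273.9  140. ]
top inner L [ 474.7 -125.8  140. ]
top inner R [ 514.9 -303.4  140. ]
sc outer L [ 526.1 -292.6  140. ]
sc outer R [ 486.3 -117.9  140. ]
sc inner L [ 520.1 -296.1  140. ]
sc inner R [ 478.5 -120.3  140. ]
sc far inner [ 404.7 -324.6  140. ]
sc far inner [ 362.4 -161.3  140. ]
board sc out L [ 526.6 -248.9  136. ]
board sc out R [ 496.  -123.1  136. ]
lip sc L [ 542.7 -288.    86. ]
lip sc R [ 501.6 -110.    86. ]
lip sc in R [ 496.7 -111.    86. ]
lip top [ 495.3 -120.    86. ]
lip top [ 535.6 -291.    86. ]
board bottom face L(86) [ 526.7 -250.8   86. ]
rack topedge +y far [518.5 276.2 114. ]
rack topedge +y near [500.7 274.7 114. ]
rack sc R far [503.7 275.9 114. ]
rack sc R near [522.5 276.  114. ]
rack sc L far [521.1  95.7 114. ]
rack sc L near [538.9  96.4 114. ]
outer sleeve(+x) (array([547.7953986 , 195.2213666 , 188.04280719]), np.float64(0.8762794394186426))
near sleeve (array([487.00908301, 189.90133081, 184.88644566]), np.float64(0.9045776693273972))
barrel [517.7 194.7 130. ]
coil [518.1 196.  122. ]
coil [518.  195.6 125. ]
coil [517.7 194.7 130. ]
coil [517.5 193.9 135. ]
pad bottom scene [533.3 195.6  80. ]
```

```bash
cat >> h.py <<'E'
from scipy.spatial.transform import Rotation as Ro
def toolR(ang):  # tool x at world angle ang, tool z down
    c,s=np.cos(ang),np.sin(ang); return np.array([[c,s,0],[s,-c,0],[0,0,-1]])
def plan(p,ang,n=10,g=0):
    s=sense(); R=Ro.from_quat(s["eef_rot"]); p0=s["position"]; T=Ro.from_matrix(toolR(ang))
    rv=(R.inv()*T).as_rotvec(); st=(np.array(p)-p0)/n
    print("pos",p0.round(1),"F",s["ft_force"].round(1),"op",round(s["opening"],1),"t",round(s["time_s"],2),"dist",np.linalg.norm(np.array(p)-p0).round(1),"turn",rv.round(3))
    for i in range(n):
        Q=R*Ro.from_rotvec(rv*i/n)
        print([*(float(round(x,1)) for x in Q.inv().apply(st)),*(float(round(x,3)) for x in rv/n),g],end=",\n")
W0=np.array([505.6,-205.]);WY=0.23
def wag(x,y): return W0+x*np.array([np.cos(WY),np.sin(WY)])+y*np.array([-np.sin(WY),np.cos(WY)])
E
python3 - <<'E'
from h import *
c2=lambda X,Y:(105+(X+.5)/5-.5,115+(Y+.5)/5-.5)
def W(l,p): 
    d=p[:2]-W0; c,s=np.cos(WY),np.sin(WY); print(l,p.round(1),"wagon",round(d@[c,s],1),round(d@[-s,c],1))
W("endwall in 86",onz("scene",*c2(697,490),86))
W("endwall in 140",onz("scene",*c2(684,380),140))
c1=lambda X,Y:(395+(X+.5)/4-.5,235+(Y+.5)/4-.5)
W("endwall corner top view z140?",onz("top",*c1(75,150),140))
W("boardL",onz("scene",*c2(222,410),136));W("boardR",onz("scene",*c2(612,374),136))
W("lipL",onz("scene",*c2(130,540),86))
q=wag(18,-85); print(q)
plan([q[0],q[1],256],WY+np.pi/2,20,255)
E
```

```text
endwall in 86 [499.  -99.1  86. ] wagon 17.7 104.6
endwall in 140 [500.7 -96.9 140. ] wagon 19.9 106.4
endwall corner top view z140? [494.7 -96.8 140. ] wagon 14.0 107.9
boardL [ 526.6 -248.9  136. ] wagon 10.4 -47.5
boardR [ 496.  -123.1  136. ] wagon 9.3 81.9
lipL [ 542.7 -288.    86. ] wagon 17.2 -89.3
[ 542.50408461 -283.65804815]
pos [ 156.9 -604.7  255.6] F [ 1.7  0.2 -0.7] op 85.3 t 0.1 dist 501.8 turn [-1.000e-03 -1.000e-03 -1.547e+00]
[22.7, -10.7, -0.0, -0.0, -0.0, -0.077, 255],
[23.5, -8.9, -0.0, -0.0, -0.0, -0.077, 255],
[24.1, -7.1, -0.0, -0.0, -0.0, -0.077, 255],
[24.5, -5.2, -0.0, -0.0, -0.0, -0.077, 255],
[24.9, -3.3, -0.0, -0.0, -0.0, -0.077, 255],
[25.1, -1.3, -0.0, -0.0, -0.0, -0.077, 255],
[25.1, 0.6, -0.0, -0.0, -0.0, -0.077, 255],
[25.0, 2.5, -0.0, -0.0, -0.0, -0.077, 255],
[24.7, 4.5, -0.0, -0.0, -0.0, -0.077, 255],
[24.3, 6.3, -0.0, -0.0, -0.0, -0.077, 255],
[23.7, 8.2, -0.0, -0.0, -0.0, -0.077, 255],
[23.0, 10.0, -0.0, -0.0, -0.0, -0.077, 255],
[22.2, 11.8, -0.0, -0.0, -0.0, -0.077, 255],
[21.2, 13.4, -0.0, -0.0, -0.0, -0.077, 255],
[20.1, 15.0, -0.0, -0.0, -0.0, -0.077, 255],
[18.9, 16.5, -0.0, -0.0, -0.0, -0.077, 255],
[17.5, 17.9, -0.0, -0.0, -0.0, -0.077, 255],
[16.1, 19.2, -0.0, -0.0, -0.0, -0.077, 255],
[14.6, 20.4, -0.0, -0.0, -0.0, -0.077, 255],
[12.9, 21.5, -0.0, -0.0, -0.0, -0.077, 255],
```

Request:
{"method": "carry_out", "body": {
  "targets": [
    [22.7,-10.7,0,0,0,-0.077,255],
    [23.5,-8.9,0,0,0,-0.077,255],
    [24.1,-7.1,0,0,0,-0.077,255],
    [24.5,-5.2,0,0,0,-0.077,255],
    [24.9,-3.3,0,0,0,-0.077,255],
    [25.1,-1.3,0,0,0,-0.077,255],
    [25.1,0.6,0,0,0,-0.077,255],
    [25,2.5,0,0,0,-0.077,255],
    [24.7,4.5,0,0,0,-0.077,255],
    [24.3,6.3,0,0,0,-0.077,255]
  ]
}}

```text
time_s: 1.1
position: [350.1, -437.1, 250.7]
eef_rot: [0.866, 0.499, -0.001, -0.005]
ft_force: [0.8, -0.1, -0.9]
opening: -0.2
```

Request:
{"method": "carry_out", "body": {
  "targets": [
    [23.7,8.2,0,0,0,-0.077,255],
    [23,10,0,0,0,-0.077,255],
    [22.2,11.8,0,0,0,-0.077,255],
    [21.2,13.4,0,0,0,-0.077,255],
    [20.1,15,0,0,0,-0.077,255],
    [18.9,16.5,0,0,0,-0.077,255],
    [17.5,17.9,0,0,0,-0.077,255],
    [16.1,19.2,0,0,0,-0.077,255],
    [14.6,20.4,0,0,0,-0.077,255],
    [12.9,21.5,0,0,0,-0.077,255]
  ]
}}

```text
time_s: 2.1
position: [549.8, -254.1, 250.0]
eef_rot: [0.591, 0.807, 0.001, -0.005]
ft_force: [0.5, 0.4, 0.3]
opening: -0.2
```

```bash
sed -i 's/^W0=.*;WY/W0=np.array([503.9,-206.5]);WY/' h.py; python3 - <<'E'
from h import *
q=wag(18,-77); plan([q[0],q[1],190],WY+np.pi/2,10,255)
E
```

```text
pos [ 549.8 -254.1  250. ] F [0.5 0.4 0.3] op -0.2 t 2.1 dist 65.2 turn [-0.004 -0.01   0.076]
[-2.0, -1.7, 6.0, -0.0, -0.001, 0.008, 255],
[-2.0, -1.7, 6.0, -0.0, -0.001, 0.008, 255],
[-2.0, -1.7, 6.0, -0.0, -0.001, 0.008, 255],
[-2.0, -1.7, 6.0, -0.0, -0.001, 0.008, 255],
[-2.0, -1.7, 6.0, -0.0, -0.001, 0.008, 255],
[-2.0, -1.6, 6.0, -0.0, -0.001, 0.008, 255],
[-2.0, -1.6, 6.0, -0.0, -0.001, 0.008, 255],
[-2.0, -1.6, 6.0, -0.0, -0.001, 0.008, 255],
[-2.0, -1.6, 6.0, -0.0, -0.001, 0.008, 255],
[-2.0, -1.6, 6.0, -0.0, -0.001, 0.008, 255],
```

Request:
{"method": "carry_out", "body": {
  "targets": [
    [-2,-1.7,6,0,-0.001,0.008,255],
    [-2,-1.7,6,0,-0.001,0.008,255],
    [-2,-1.7,6,0,-0.001,0.008,255],
    [-2,-1.7,6,0,-0.001,0.008,255],
    [-2,-1.7,6,0,-0.001,0.008,255],
    [-2,-1.6,6,0,-0.001,0.008,255],
    [-2,-1.6,6,0,-0.001,0.008,255],
    [-2,-1.6,6,0,-0.001,0.008,255],
    [-2,-1.6,6,0,-0.001,0.008,255],
    [-2,-1.6,6,0,-0.001,0.008,255]
  ]
}}

```text
time_s: 3.1
position: [541.0, -276.0, 185.0]
eef_rot: [0.621, 0.784, -0.001, -0.001]
ft_force: [0.2, -0.2, 0.2]
opening: 0.0
```

```bash
python3 - <<'E'
from h import *
q=wag(18,-77); plan([q[0],q[1],128],WY+np.pi/2,10,255)
S=read_camera("scene");T=read_camera("top")
z=lambda I,u,v,w,h,k:cv2.resize(I[v:v+h,u:u+w,::-1],(w*k,h*k),interpolation=cv2.INTER_CUBIC)
a=z(S,100,100,133,150,3);b=z(T,440,200,133,150,3)
cv2.imwrite("pics/d1.png",np.hstack([a,b]))
p=sense()["position"]; tip=[p[0],p[1],p[2]-25]
print("tip px",proj("scene",tip),proj("top",tip))
E
```

```text
pos [ 541. -276.  185.] F [ 0.2 -0.2  0.2] op 0.0 t 3.1 dist 57.1 turn [-0.004 -0.     0.001]
[-0.1, -0.2, 5.7, -0.0, -0.0, 0.0, 255],
[-0.1, -0.2, 5.7, -0.0, -0.0, 0.0, 255],
[-0.1, -0.2, 5.7, -0.0, -0.0, 0.0, 255],
[-0.1, -0.2, 5.7, -0.0, -0.0, 0.0, 255],
[-0.1, -0.2, 5.7, -0.0, -0.0, 0.0, 255],
[-0.1, -0.2, 5.7, -0.0, -0.0, 0.0, 255],
[-0.1, -0.2, 5.7, -0.0, -0.0, 0.0, 255],
[-0.1, -0.2, 5.7, -0.0, -0.0, 0.0, 255],
[-0.1, -0.2, 5.7, -0.0, -0.0, 0.0, 255],
[-0.1, -0.2, 5.7, -0.0, -0.0, 0.0, 255],
tip px [126.69338317 190.77398078] [524.20556155 239.95152395]
```

View pics/d1.png

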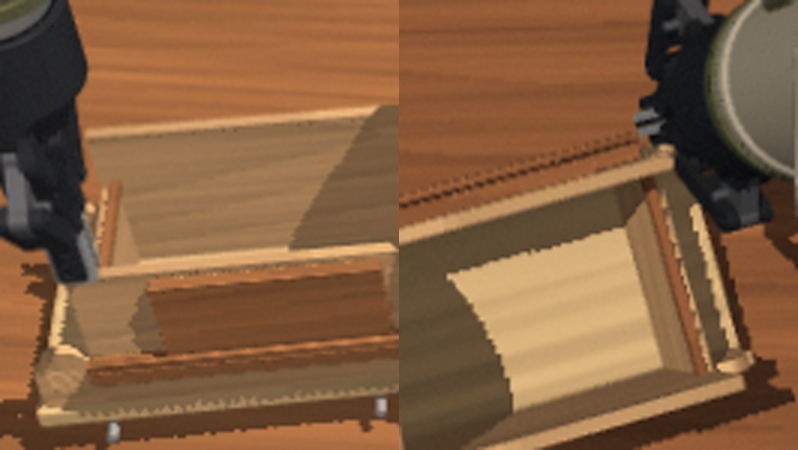

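Request:
{"method": "carry_out", "body": {
  "targets": [
    [0,0,5.7,0,0,0,255],
    [0,0,5.7,0,0,0,255],
    [0,0,5.7,0,0,0,255],
    [0,0,5.7,0,0,0,255],
    [0,0,5.7,0,0,0,255],
    [0,0,5.7,0,0,0,255],
    [0,0,5.7,0,0,0,255],
    [0,0,5.7,0,0,0,255],
    [0,0,4,0,0,0,255],
    [0,0,0,0,0,0,255]
  ]
}}

```text
time_s: 4.2
position: [540.7, -275.4, 130.5]
eef_rot: [0.621, 0.784, -0.001, -0.002]
ft_force: [-0.3, -0.5, -0.6]
opening: -0.0
```

```bash
python3 - <<'E'
from h import *
q=wag(18,-40); plan([q[0],q[1],128],WY+np.pi/2,1,255)
S=read_camera("scene");T=read_camera("top")
z=lambda I,u,v,w,h,k:cv2.resize(I[v:v+h,u:u+w,::-1],(w*k,h*k),interpolation=cv2.INTER_CUBIC)
cv2.imwrite("pics/d2.png",np.hstack([z(S,100,140,133,110,3),z(T,460,190,133,110,3)]))
E
```

```text
pos [ 540.7 -275.4  130.5] F [-0.3 -0.5 -0.6] op -0.0 t 4.2 dist 35.6 turn [-0.004 -0.001  0.002]
[35.5, -2.0, 2.6, -0.004, -0.001, 0.002, 255],
```

View pics/d2.png

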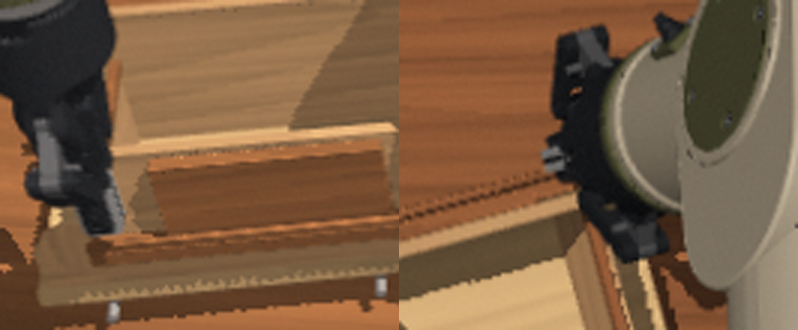

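Request:
{"method": "carry_out", "body": {
  "targets": [
    [3,-0.4,0.3,0,0,0,255],
    [3,-0.4,0.3,0,0,0,255],
    [3,-0.4,0.3,0,0,0,255],
    [3,-0.4,0.3,0,0,0,255],
    [3,0,0,0,0,0,255],
    [3,0,0,0,0,0,255],
    [3,0,0,0,0,0,255],
    [3,0,0,0,0,0,255],
    [3,0,0,0,0,0,255],
    [3,0,0,0,0,0,255]
  ]
}}

```text
time_s: 5.3
position: [532.3, -244.4, 131.1]
eef_rot: [0.621, 0.784, -0.001, -0.0]
ft_force: [0.9, -0.0, -0.8]
opening: 0.1
```

```bash
cat >> h.py <<'E'
def inw(p):
    d=np.array(p)[:2]-W0; c,s=np.cos(WY),np.sin(WY); return np.array([d@[c,s],d@[-s,c]]).round(1)
def boardpx(I,W0x=-60,dbg=None):
    "ends (u) of dark board top edge along scene line, via profile of wagon x=5,z=120 line projected"
    ys=np.arange(-70,112,1.0); out=[]
    for y in ys:
        w=wag(10,y); u,v=proj("scene",[w[0],w[1],118]); out.append(I[int(round(v)),int(round(u))])
    return ys,np.array(out)
E
python3 - <<'E'
from h import *
s=sense(); print(s["position"].round(1),inw(s["position"]),s["ft_force"].round(1))
ys,o=boardpx(read_camera("scene")); g=o.astype(int)
for a in range(0,len(ys),3): print(int(ys[a]),g[a],end="; ")
E
```

```text
[ 532.3 -244.4  131.1] [ 19.1 -43.4] [ 0.9 -0.  -0.8]
-70 [35 29 27]; -67 [20 21 23]; -64 [24 23 25]; -61 [25 26 26]; -58 [23 23 27]; -55 [27 25 27]; -52 [25 25 27]; -49 [30 30 32]; -46 [38 39 40]; -43 [55 54 55]; -40 [121 118 115]; -37 [127 126 121]; -34 [123  95  73]; -31 [118  74  44]; -28 [115  73  43]; -25 [115  74  45]; -22 [116  74  45]; -19 [116  76  46]; -16 [115  75  44]; -13 [116  74  45]; -10 [116  74  44]; -7 [116  74  45]; -4 [115  74  44]; -1 [116  75  46]; 2 [115  75  44]; 5 [117  75  46]; 8 [118  75  44]; 11 [115  73  45]; 14 [116  75  45]; 17 [117  76  47]; 20 [116  74  45]; 23 [115  74  45]; 26 [117  74  45]; 29 [115  74  44]; 32 [116  75  45]; 35 [117  76  46]; 38 [118  77  48]; 41 [115  73  45]; 44 [114  72  45]; 47 [117  75  45]; 50 [117  75  45]; 53 [116  75  46]; 56 [115  73  43]; 59 [116  74  45]; 62 [115  72  43]; 65 [113  72  43]; 68 [113  72  44]; 71 [111  72  43]; 74 [107  69  42]; 77 [107  69  43]; 80 [109  69  41]; 83 [108  70  41]; 86 [113  72  42]; 89 [111  70  41]; 92 [107  72  46]; 95 [107  78  53]; 98 [119  90  63]; 101 [119  90  61]; 104 [124  93  64]; 107 [155 117  79]; 110 [156 120  80];
```

Request:
{"method": "carry_out", "body": {
  "targets": [
    [1.6,-0.1,0.2,0,0,0,255],
    [1.6,-0.1,0.2,0,0,0,255],
    [1.6,-0.1,0.2,0,0,0,255],
    [1.4,0,0,0,0,0,255],
    [1,0,0,0,0,0,255],
    [0.8,0,0,0,0,0,255],
    [0.8,0,0,0,0,0,255],
    [0.6,0,0,0,0,0,255],
    [0.6,0,0,0,0,0,255],
    [0.5,0,0,0,0,0,255]
  ]
}}

```text
time_s: 6.35
position: [529.5, -233.4, 130.7]
eef_rot: [0.621, 0.784, -0.001, -0.0]
ft_force: [0.1, -0.9, 0.1]
opening: 0.3
```

```bash
cat > edge.py <<'E'
from h import *
s=sense(); print(s["position"].round(1),inw(s["position"]),s["ft_force"].round(1),s["ft_torque"].round(2))
ys,o=boardpx(read_camera("scene")); g=o.astype(int)
for a in range(24,len(ys),1):
    if not -22<ys[a]<82: print(int(ys[a]),g[a],end="; ")
E
python3 edge.py
```

```text
[ 529.5 -233.4  130.7] [ 18.8 -32. ] [ 0.1 -0.9  0.1] [-0.08 -0.02  0.06]
-46 [25 25 25]; -45 [25 25 25]; -44 [24 24 25]; -43 [24 23 26]; -42 [24 23 26]; -41 [25 25 26]; -40 [25 25 26]; -39 [22 24 25]; -38 [25 24 27]; -37 [25 24 27]; -36 [25 25 27]; -35 [25 25 27]; -34 [32 34 36]; -33 [37 38 39]; -32 [37 38 39]; -31 [36 36 38]; -30 [34 34 36]; -29 [100  98  97]; -28 [120 117 113]; -27 [120 117 113]; -26 [138 136 131]; -25 [138 136 131]; -24 [91 89 86]; -23 [119  90  67]; -22 [119  90  67]; 82 [108  69  42]; 83 [108  69  42]; 84 [109  70  42]; 85 [108  69  41]; 86 [112  71  44]; 87 [109  71  42]; 88 [109  71  42]; 89 [110  72  42]; 90 [110  71  43]; 91 [110  71  43]; 92 [110  72  44]; 93 [110  72  44]; 94 [97 63 39]; 95 [97 63 39]; 96 [83 53 33]; 97 [84 54 35]; 98 [84 54 35]; 99 [83 54 32]; 100 [83 54 32]; 101 [84 54 33]; 102 [85 55 34]; 103 [85 55 34]; 104 [98 67 44]; 105 [107  75  49]; 106 [141 106  72]; 107 [155 118  81]; 108 [155 118  81]; 109 [155 118  79]; 110 [155 118  79]; 111 [155 117  79];
```

Request:
{"method": "carry_out", "body": {
  "targets": [
    [0.5,0,0,0,0,0,255],
    [0.5,0,0,0,0,0,255],
    [0.4,0,0,0,0,0,255],
    [0.4,0,0,0,0,0,255],
    [0.3,0,0,0,0,0,255],
    [0.3,0,0,0,0,0,255],
    [0,0,0,0,0,0,255],
    [0,0,0,0,0,0,255],
    [0,0,0,0,0,0,255],
    [0,0,0,0,0,0,255]
  ]
}}

```text
time_s: 7.4
position: [529.0, -231.1, 130.8]
eef_rot: [0.621, 0.784, -0.001, 0.0]
ft_force: [0.1, -0.5, 0.9]
opening: -0.2
```

```bash
python3 edge.py
```

```text
[ 529.  -231.1  130.8] [ 18.8 -29.7] [ 0.1 -0.5  0.9] [-0.18  0.02  0.  ]
-46 [23 24 26]; -45 [23 24 26]; -44 [22 23 24]; -43 [23 22 25]; -42 [23 22 25]; -41 [25 25 25]; -40 [25 25 25]; -39 [22 24 25]; -38 [22 25 24]; -37 [22 25 24]; -36 [19 20 22]; -35 [19 20 22]; -34 [24 22 24]; -33 [26 27 29]; -32 [26 27 29]; -31 [31 32 34]; -30 [37 38 39]; -29 [33 34 36]; -28 [30 32 32]; -27 [30 32 32]; -26 [119 115 112]; -25 [119 115 112]; -24 [130 126 122]; -23 [88 87 84]; -22 [88 87 84]; 82 [112  73  44]; 83 [112  73  44]; 84 [108  70  42]; 85 [110  72  44]; 86 [111  71  42]; 87 [111  72  44]; 88 [111  72  44]; 89 [110  70  41]; 90 [110  71  44]; 91 [110  71  44]; 92 [108  71  42]; 93 [108  71  42]; 94 [98 64 41]; 95 [98 64 41]; 96 [83 54 33]; 97 [82 53 33]; 98 [82 53 33]; 99 [84 55 33]; 100 [84 55 33]; 101 [84 54 33]; 102 [84 54 33]; 103 [84 54 33]; 104 [92 61 39]; 105 [103  72  47]; 106 [136 101  67]; 107 [155 118  79]; 108 [155 118  79]; 109 [155 118  80]; 110 [155 118  80]; 111 [155 117  80];
```

Request:
{"method": "carry_out", "body": {
  "targets": [
    [0.5,0,0,0,0,0,255],
    [0.5,0,0,0,0,0,255],
    [0.4,0,0,0,0,0,255],
    [0.4,0,0,0,0,0,255],
    [0.3,0,0,0,0,0,255],
    [0.3,0,0,0,0,0,255],
    [0.3,0,0,0,0,0,255],
    [0,0,0,0,0,0,255],
    [0,0,0,0,0,0,255],
    [0,0,0,0,0,0,255]
  ]
}}

```text
time_s: 8.45
position: [528.9, -231.1, 131.2]
eef_rot: [0.621, 0.783, -0.002, 0.002]
ft_force: [1.4, -3.3, -1.1]
opening: 0.2
```

```bash
python3 edge.py | head -1;  python3 -c "
from h import *
T=np.load('top0.npy');S=np.load('scene0.npy')
S2=read_camera('scene')
# wagon shift: far wall/end wall region phase correlation
a=lambda I:cv2.cvtColor(I[118:232,195:260],cv2.COLOR_RGB2GRAY).astype(np.float32)
print(cv2.phaseCorrelate(a(S)[:70,45:],a(S2)[:70,45:]))
"
```

```text
[ 528.9 -231.1  131.2] [ 18.7 -29.6] [ 1.4 -3.3 -1.1] [-0.76 -0.4   0.02]
((-0.0032292836546972126, -0.023797962610366596), 0.9777792611055904)
```

Request:
{"method": "carry_out", "body": {
  "targets": [
    [-3,0,0,0,0,0,255],
    [-5,0,0,0,0,0,255],
    [-5,0,-8,0,0,0,255],
    [0,0,-18,0,0,0,255],
    [0,0,-20,0,0,0,255],
    [0,0,-20,0,0,0,255],
    [0,0,-20,0,0,0,255],
    [0,0,-20,0,0,0,0],
    [0,0,-20,0,0,0,0],
    [0,0,-5,0,0,0,0]
  ]
}}

```text
time_s: 9.55
position: [531.3, -242.1, 269.0]
eef_rot: [0.62, 0.784, -0.0, -0.002]
ft_force: [0.6, 0.2, -0.4]
opening: 43.6
```

```bash
python3 - <<'E'
from h import *
python=plan([518,193,262],.09+np.pi/2,20,0)
S=read_camera("scene");T=read_camera("top")
np.save("sc1.npy",S);np.save("top1.npy",T)
z=lambda I,u,v,w,h,k:cv2.resize(I[v:v+h,u:u+w,::-1],(w*k,h*k),interpolation=cv2.INTER_CUBIC)
cv2.imwrite("pics/d3.png",np.hstack([z(S,115,160,133,100,3),z(T,400,220,133,100,3)]))
E
```

```text
pos [ 531.3 -242.1  269. ] F [ 0.6  0.2 -0.4] op 43.6 t 9.55 dist 435.4 turn [-0.003 -0.003  0.142]
[21.3, 4.4, 0.4, -0.0, -0.0, 0.007, 0],
[21.4, 4.2, 0.4, -0.0, -0.0, 0.007, 0],
[21.4, 4.1, 0.4, -0.0, -0.0, 0.007, 0],
[21.4, 3.9, 0.4, -0.0, -0.0, 0.007, 0],
[21.4, 3.8, 0.4, -0.0, -0.0, 0.007, 0],
[21.5, 3.6, 0.4, -0.0, -0.0, 0.007, 0],
[21.5, 3.5, 0.4, -0.0, -0.0, 0.007, 0],
[21.5, 3.3, 0.4, -0.0, -0.0, 0.007, 0],
[21.5, 3.1, 0.4, -0.0, -0.0, 0.007, 0],
[21.6, 3.0, 0.4, -0.0, -0.0, 0.007, 0],
[21.6, 2.8, 0.4, -0.0, -0.0, 0.007, 0],
[21.6, 2.7, 0.4, -0.0, -0.0, 0.007, 0],
[21.6, 2.5, 0.4, -0.0, -0.0, 0.007, 0],
[21.6, 2.4, 0.4, -0.0, -0.0, 0.007, 0],
[21.7, 2.2, 0.4, -0.0, -0.0, 0.007, 0],
[21.7, 2.1, 0.4, -0.0, -0.0, 0.007, 0],
[21.7, 1.9, 0.4, -0.0, -0.0, 0.007, 0],
[21.7, 1.8, 0.4, -0.0, -0.0, 0.007, 0],
[21.7, 1.6, 0.4, -0.0, -0.0, 0.007, 0],
[21.7, 1.4, 0.4, -0.0, -0.0, 0.007, 0],
```

View pics/d3.png

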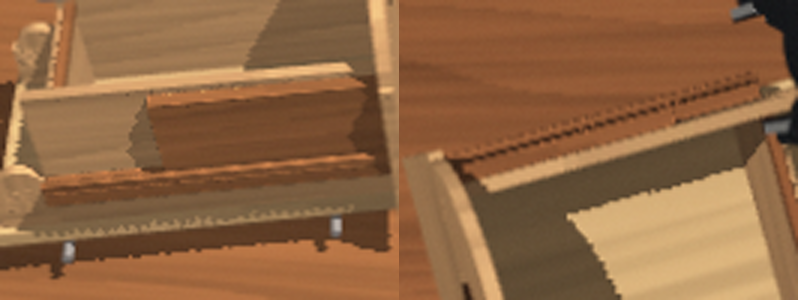

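Request:
{"method": "carry_out", "body": {
  "targets": [
    [21.3,4.4,0.4,0,0,0.007,0],
    [21.4,4.2,0.4,0,0,0.007,0],
    [21.4,4.1,0.4,0,0,0.007,0],
    [21.4,3.9,0.4,0,0,0.007,0],
    [21.4,3.8,0.4,0,0,0.007,0],
    [21.5,3.6,0.4,0,0,0.007,0],
    [21.5,3.5,0.4,0,0,0.007,0],
    [21.5,3.3,0.4,0,0,0.007,0],
    [21.5,3.1,0.4,0,0,0.007,0],
    [21.6,3,0.4,0,0,0.007,0]
  ]
}}

```text
time_s: 10.65
position: [518.4, -20.2, 250.1]
eef_rot: [0.651, 0.759, -0.005, -0.012]
ft_force: [-0.0, 0.0, -0.2]
opening: 85.2
```

Request:
{"method": "carry_out", "body": {
  "targets": [
    [21.6,2.8,0.4,0,0,0.007,0],
    [21.6,2.7,0.4,0,0,0.007,0],
    [21.6,2.5,0.4,0,0,0.007,0],
    [21.6,2.4,0.4,0,0,0.007,0],
    [21.7,2.2,0.4,0,0,0.007,0],
    [20,2.1,0.4,0,0,0.007,0],
    [20,1.9,0.4,0,0,0.007,0],
    [15,1.8,0.4,0,0,0.007,0],
    [10,1.6,0.4,0,0,0.007,0],
    [5,0,0,0,0,0.007,0]
  ]
}}

```text
time_s: 11.65
position: [508.4, 167.7, 234.9]
eef_rot: [0.676, 0.736, -0.012, -0.02]
ft_force: [0.5, 0.5, 0.4]
opening: 85.3
```

```bash
python3 - <<'E'
from h import *
u,v=115+(148+.5)/3-.5,160+(106+.5)/3-.5
print("board L end",inw(onz("scene",u,v,136)))
S=np.load("sc1.npy")
plan([518,193,215],.09+np.pi/2,10,0)
E
```

```text
board L end [ 11.7 -21.9]
pos [508.4 167.7 234.9] F [0.5 0.5 0.4] op 85.3 t 11.65 dist 33.6 turn [-0.044 -0.013 -0.005]
[2.4, 1.3, 2.0, -0.004, -0.001, -0.001, 0],
[2.4, 1.3, 2.0, -0.004, -0.001, -0.001, 0],
[2.4, 1.2, 2.0, -0.004, -0.001, -0.001, 0],
[2.4, 1.2, 2.0, -0.004, -0.001, -0.001, 0],
[2.4, 1.2, 2.0, -0.004, -0.001, -0.001, 0],
[2.4, 1.2, 2.0, -0.004, -0.001, -0.001, 0],
[2.4, 1.2, 2.0, -0.004, -0.001, -0.001, 0],
[2.4, 1.2, 2.0, -0.004, -0.001, -0.001, 0],
[2.4, 1.2, 2.0, -0.004, -0.001, -0.001, 0],
[2.4, 1.2, 2.0, -0.004, -0.001, -0.001, 0],
```

Request:
{"method": "carry_out", "body": {
  "targets": [
    [3,1.6,0,-0.005,-0.002,0,0],
    [3,1.6,0,-0.005,-0.002,0,0],
    [3,1.6,0,-0.005,-0.002,0,0],
    [3,1.6,0,-0.005,-0.002,0,0],
    [3,1.6,0,-0.005,-0.002,0,0],
    [3,1.6,0,-0.005,-0.002,0,0],
    [2.4,1,1,-0.005,0,0,0],
    [2,1,1,-0.005,0,0,0],
    [1,0.5,1,-0.002,0,0,0],
    [0,0,1,0,0,0,0]
  ]
}}

```text
time_s: 12.65
position: [519.0, 192.2, 228.8]
eef_rot: [0.677, 0.736, -0.0, 0.0]
ft_force: [0.1, -0.2, 0.6]
opening: 85.4
```

```bash
python3 - <<'E'
from h import *
plan([518,193,181],.09+np.pi/2,10,0)
S=read_camera("scene");T=read_camera("top")
z=lambda I,u,v,w,h,k:cv2.resize(I[v:v+h,u:u+w,::-1],(w*k,h*k),interpolation=cv2.INTER_CUBIC)
cv2.imwrite("pics/e1.png",np.hstack([z(S,350,100,133,150,3),z(T,180,190,133,150,3)]))
p=sense()["position"]
for dz in (0,19): print(proj("scene",[p[0],p[1],p[2]-dz]),proj("top",[p[0],p[1],p[2]-dz]))
E
```

```text
pos [519.  192.2 228.8] F [ 0.1 -0.2  0.6] op 85.4 t 12.65 dist 47.8 turn [-0.     0.001 -0.007]
[0.1, -0.1, 4.8, -0.0, 0.0, -0.001, 0],
[0.1, -0.1, 4.8, -0.0, 0.0, -0.001, 0],
[0.1, -0.1, 4.8, -0.0, 0.0, -0.001, 0],
[0.1, -0.1, 4.8, -0.0, 0.0, -0.001, 0],
[0.1, -0.1, 4.8, -0.0, 0.0, -0.001, 0],
[0.1, -0.1, 4.8, -0.0, 0.0, -0.001, 0],
[0.1, -0.1, 4.8, -0.0, 0.0, -0.001, 0],
[0.1, -0.1, 4.8, -0.0, 0.0, -0.001, 0],
[0.1, -0.1, 4.8, -0.0, 0.0, -0.001, 0],
[0.1, -0.1, 4.8, -0.0, 0.0, -0.001, 0],
[420.19013239 168.43207629] [226.34919968 259.85072771]
[418.93767646 177.92429999] [228.58902106 260.42409737]
```

View pics/e1.png

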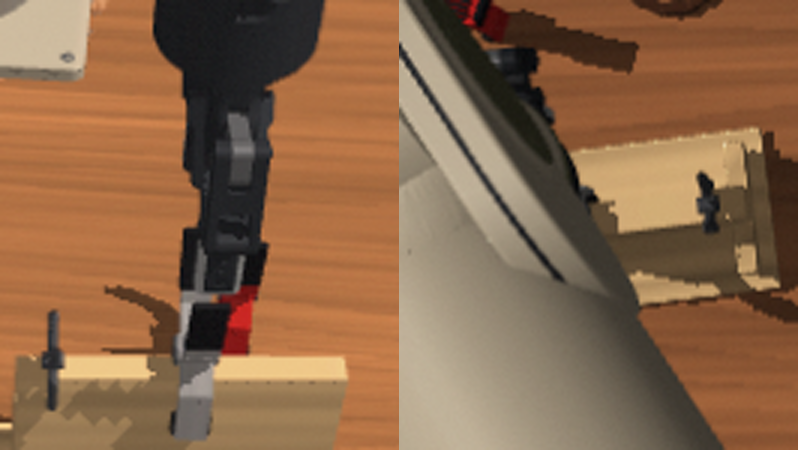

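Request:
{"method": "carry_out", "body": {
  "targets": [
    [0,0,5,0,0,0,0],
    [0,0,5,0,0,0,0],
    [0,0,5,0,0,0,0],
    [0,0,5,0,0,0,0],
    [0,0,5,0,0,0,0],
    [0,0,5,0,0,0,0],
    [0,0,5,0,0,0,0],
    [0,0,5,0,0,0,0],
    [0,0,4,0,0,0,0],
    [0,0,0,0,0,0,0]
  ]
}}

```text
time_s: 13.75
position: [518.7, 191.2, 179.9]
eef_rot: [0.677, 0.736, -0.001, -0.0]
ft_force: [1.1, 0.6, -0.1]
opening: 85.6
```

Request:
{"method": "carry_out", "body": {
  "targets": [
    [0,0,0,0,0,0,90],
    [0,0,0,0,0,0,100],
    [0,0,0,0,0,0,110],
    [0,0,0,0,0,0,120],
    [0,0,0,0,0,0,130],
    [0,0,0,0,0,0,140],
    [0,0,0,0,0,0,255],
    [0,0,0,0,0,0,255],
    [0,0,0,0,0,0,255],
    [0,0,0,0,0,0,255]
  ]
}}

```text
time_s: 14.75
position: [520.0, 192.3, 183.5]
eef_rot: [0.677, 0.736, 0.001, 0.001]
ft_force: [0.5, 0.3, 1.6]
opening: 38.5
```

Request:
{"method": "carry_out", "body": {
  "targets": [
    [0,0,-3,0,0,0,255],
    [0,0,-5,0,0,0,255],
    [0,0,-7,0,0,0,255],
    [0,0,-8,0,0,0,255],
    [0,0,-8,0,0,0,255],
    [0,0,-8,0,0,0,255],
    [0,0,-8,0,0,0,255],
    [0,0,-8,0,0,0,255],
    [0,0,-8,0,0,0,255],
    [0,0,-8,0,0,0,255]
  ]
}}

```text
time_s: 15.75
position: [519.4, 192.1, 260.1]
eef_rot: [0.677, 0.736, 0.0, 0.001]
ft_force: [0.0, -0.3, -1.1]
opening: 38.1
```

```bash
python3 - <<'E'
from h import *
q=wag(1,44.5); plan([q[0],q[1],335],WY+np.pi/2,15,255)
S=read_camera("scene");T=read_camera("top")
z=lambda I,u,v,w,h,k:cv2.resize(I[v:v+h,u:u+w,::-1],(w*k,h*k),interpolation=cv2.INTER_CUBIC)
cv2.imwrite("pics/e2.png",np.hstack([z(S,350,60,133,190,3),z(T,180,190,133,190,3)]))
E
```

```text
pos [519.4 192.1 260.1] F [ 0.  -0.3 -1.1] op 38.1 t 15.75 dist 363.7 turn [ 0.002  0.001 -0.147]
[-23.5, -3.6, -5.0, 0.0, 0.0, -0.01, 255],
[-23.4, -3.8, -5.0, 0.0, 0.0, -0.01, 255],
[-23.4, -4.0, -5.0, 0.0, 0.0, -0.01, 255],
[-23.3, -4.3, -5.0, 0.0, 0.0, -0.01, 255],
[-23.3, -4.5, -5.0, 0.0, 0.0, -0.01, 255],
[-23.3, -4.7, -5.0, 0.0, 0.0, -0.01, 255],
[-23.2, -5.0, -5.0, 0.0, 0.0, -0.01, 255],
[-23.2, -5.2, -5.0, 0.0, 0.0, -0.01, 255],
[-23.1, -5.4, -5.0, 0.0, 0.0, -0.01, 255],
[-23.0, -5.6, -5.0, 0.0, 0.0, -0.01, 255],
[-23.0, -5.9, -5.0, 0.0, 0.0, -0.01, 255],
[-22.9, -6.1, -5.0, 0.0, 0.0, -0.01, 255],
[-22.9, -6.3, -5.0, 0.0, 0.0, -0.01, 255],
[-22.8, -6.6, -5.0, 0.0, 0.0, -0.01, 255],
[-22.7, -6.8, -5.0, 0.0, 0.0, -0.01, 255],
```

View pics/e2.png

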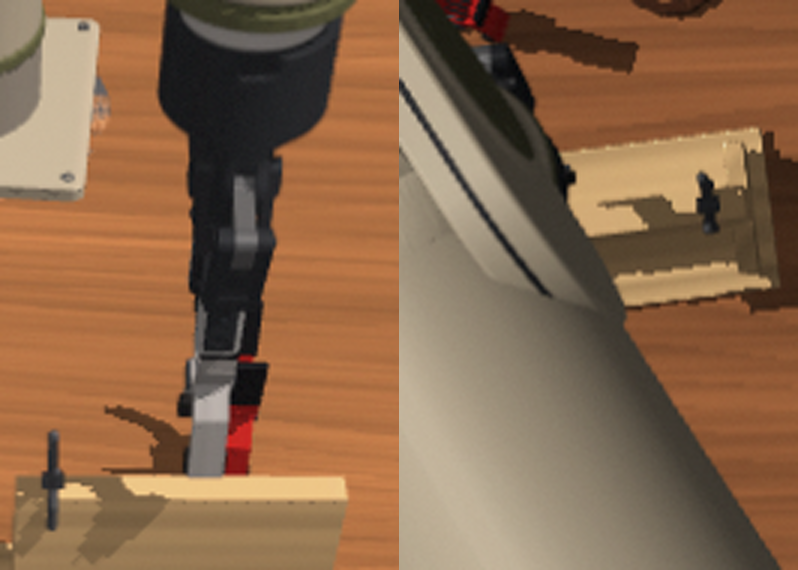

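```bash
python3 - <<'E'
from h import *
p=sense()["position"]
o,w=ray("scene",350+207.5/3-.5,60+475/3-.5)
for xo in (25,29): print(xo,(o+w*((p[0]+xo-o[0])/w[0])-p).round(1))
E
```

```text
25 [  25.     5.4 -111.1]
29 [  29.     5.  -107.1]
```

Request:
{"method": "carry_out", "body": {
  "targets": [
    [-12,-2,-10,0,0,-0.01,255],
    [-20,-3.8,-10,0,0,-0.01,255],
    [-23.4,-4,-10,0,0,-0.01,255],
    [-23.3,-4.3,-10,0,0,-0.01,255],
    [-23.3,-4.5,-10,0,0,-0.01,255],
    [-23.3,-4.7,-10,0,0,-0.01,255],
    [-23.2,-5,-8,0,0,-0.01,255],
    [-23.2,-5.2,-5,0,0,-0.01,255],
    [-23.1,-5.4,-3,0,0,-0.01,255],
    [-23,-5.6,-2,0,0,-0.01,255]
  ]
}}

```text
time_s: 16.85
position: [502.3, -34.0, 338.6]
eef_rot: [0.635, 0.772, -0.0, -0.001]
ft_force: [0.8, -0.3, -1.1]
opening: 38.2
```

```bash
python3 - <<'E'
from h import *
q=wag(1,44.5); plan([q[0],q[1],335],WY+np.pi/2,10,255)
E
```

```text
pos [502.3 -34.  338.6] F [ 0.8 -0.3 -1.1] op 38.2 t 16.85 dist 129.2 turn [-0.001 -0.001 -0.036]
[-12.5, -3.2, 0.4, -0.0, -0.0, -0.004, 255],
[-12.5, -3.3, 0.4, -0.0, -0.0, -0.004, 255],
[-12.5, -3.3, 0.4, -0.0, -0.0, -0.004, 255],
[-12.5, -3.4, 0.4, -0.0, -0.0, -0.004, 255],
[-12.5, -3.4, 0.4, -0.0, -0.0, -0.004, 255],
[-12.4, -3.5, 0.4, -0.0, -0.0, -0.004, 255],
[-12.4, -3.5, 0.4, -0.0, -0.0, -0.004, 255],
[-12.4, -3.5, 0.4, -0.0, -0.0, -0.004, 255],
[-12.4, -3.6, 0.4, -0.0, -0.0, -0.004, 255],
[-12.4, -3.6, 0.4, -0.0, -0.0, -0.004, 255],
```

Request:
{"method": "carry_out", "body": {
  "targets": [
    [-12.5,-3.2,0.4,0,0,-0.004,255],
    [-12.5,-3.3,0.4,0,0,-0.004,255],
    [-12.5,-3.3,0.4,0,0,-0.004,255],
    [-12.5,-3.4,0.4,0,0,-0.004,255],
    [-12.5,-3.4,0.4,0,0,-0.004,255],
    [-12.4,-3.5,0.4,0,0,-0.004,255],
    [-12.4,-3.5,0.4,0,0,-0.004,255],
    [-12.4,-3.5,0.4,0,0,-0.004,255],
    [-12.4,-3.6,0.4,0,0,-0.004,255],
    [-8,-2,0.4,0,0,-0.004,255]
  ]
}}

```text
time_s: 17.85
position: [493.6, -168.8, 332.5]
eef_rot: [0.62, 0.785, -0.001, -0.002]
ft_force: [-0.5, 0.3, -1.3]
opening: 38.9
```

```bash
python3 - <<'E'
from h import *
q=wag(1,43.5); plan([q[0],q[1],270],WY+np.pi/2,8,255)
E
```

```text
pos [ 493.6 -168.8  332.5] F [-0.5  0.3 -1.3] op 38.9 t 17.85 dist 62.7 turn [-0.004 -0.002  0.003]
[0.5, 0.3, 7.8, -0.0, -0.0, 0.0, 255],
[0.5, 0.3, 7.8, -0.0, -0.0, 0.0, 255],
[0.5, 0.3, 7.8, -0.0, -0.0, 0.0, 255],
[0.6, 0.3, 7.8, -0.0, -0.0, 0.0, 255],
[0.6, 0.3, 7.8, -0.0, -0.0, 0.0, 255],
[0.6, 0.3, 7.8, -0.0, -0.0, 0.0, 255],
[0.6, 0.3, 7.8, -0.0, -0.0, 0.0, 255],
[0.6, 0.3, 7.8, -0.0, -0.0, 0.0, 255],
```

Request:
{"method": "carry_out", "body": {
  "targets": [
    [0.5,0.3,7.8,0,0,0,255],
    [0.5,0.3,7.8,0,0,0,255],
    [0.5,0.3,7.8,0,0,0,255],
    [0.5,0.3,7.8,0,0,0,255],
    [0.5,0.3,7.8,0,0,0,255],
    [0.5,0.3,7.8,0,0,0,255],
    [0.5,0.3,7,0,0,0,255],
    [0.5,0.3,4,0,0,0,255],
    [0,0,0,0,0,0,255],
    [0,0,0,0,0,0,255]
  ]
}}

```text
time_s: 18.85
position: [494.7, -162.6, 268.4]
eef_rot: [0.619, 0.785, -0.001, -0.003]
ft_force: [-0.1, -0.2, -1.9]
opening: 38.8
```

```bash
python3 - <<'E'
from h import *
q=wag(1,43.5); plan([q[0],q[1],205],WY+np.pi/2,1,255)
S=read_camera("scene");T=read_camera("top")
z=lambda I,u,v,w,h,k:cv2.resize(I[v:v+h,u:u+w,::-1],(w*k,h*k),interpolation=cv2.INTER_CUBIC)
cv2.imwrite("pics/f1.png",np.hstack([z(S,120,80,133,150,3),z(T,400,190,133,150,3)]))
E
```

```text
pos [ 494.7 -162.6  268.4] F [-0.1 -0.2 -1.9] op 38.8 t 18.85 dist 63.4 turn [-0.005 -0.003  0.005]
[-1.5, 0.2, 63.4, -0.005, -0.003, 0.005, 255],
```

View pics/f1.png

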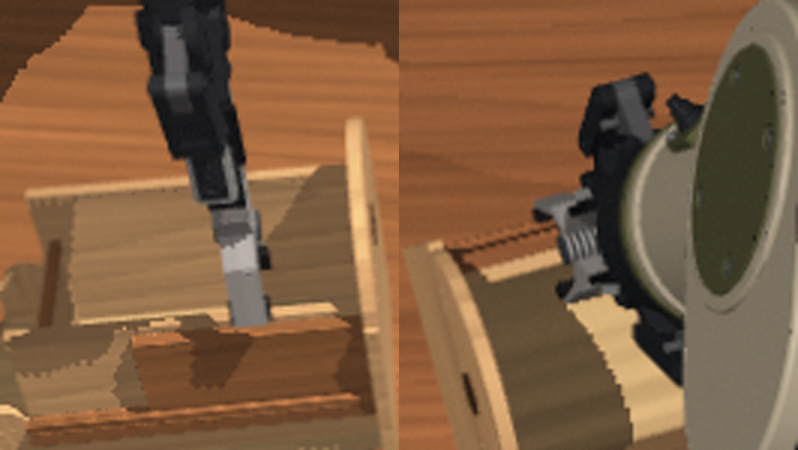

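Request:
{"method": "carry_out", "body": {
  "targets": [
    [-0.3,0,4,0,0,0,255],
    [-0.3,0,4,0,0,0,255],
    [-0.3,0,4,0,0,0,255],
    [-0.3,0,4,0,0,0,255],
    [-0.3,0,4,0,0,0,255],
    [0,0,4,0,0,0,255],
    [0,0,4,0,0,0,255],
    [0,0,4,0,0,0,255],
    [0,0,4,0,0,0,255],
    [0,0,2,0,0,0,255]
  ]
}}

```text
time_s: 19.95
position: [495.2, -164.5, 227.7]
eef_rot: [0.62, 0.785, -0.001, -0.002]
ft_force: [-0.3, -0.1, -0.6]
opening: 38.4
```

```bash
python3 - <<'E'
from h import *
q=wag(1,43.5); plan([q[0],q[1],205],WY+np.pi/2,1,255); print(sense()["ft_torque"].round(2))
S=read_camera("scene");T=read_camera("top")
a=lambda I:cv2.cvtColor(I[118:190,238:262],cv2.COLOR_RGB2GRAY).astype(np.float32)
print("wagon shift px",cv2.phaseCorrelate(a(np.load("scene0.npy")),a(S)))
b=lambda I:cv2.cvtColor(I[270:370,395:450],cv2.COLOR_RGB2GRAY).astype(np.float32)
print(cv2.phaseCorrelate(b(np.load("top0.npy")),b(T)))
z=lambda I,u,v,w,h,k:cv2.resize(I[v:v+h,u:u+w,::-1],(w*k,h*k),interpolation=cv2.INTER_CUBIC)
cv2.imwrite("pics/f2.png",np.hstack([z(S,150,120,100,130,4),z(T,420,230,100,130,4)]))
E
```

```text
pos [ 495.2 -164.5  227.7] F [-0.3 -0.1 -0.6] op 38.4 t 19.95 dist 22.7 turn [-0.004 -0.003  0.005]
[0.5, 0.0, 22.7, -0.004, -0.003, 0.005, 255],
[-0.07 -0.04 -0.02]
wagon shift px ((0.0731802738896512, -0.15186177299230508), 0.9110008594062593)
((-0.08834343080250306, -0.0842226706619087), 0.8949848761558533)
```

Request:
{"method": "carry_out", "body": {
  "targets": [
    [0,0,2.5,0,0,0,255],
    [0,0,2.5,0,0,0,255],
    [0,0,2.5,0,0,0,255],
    [0,0,2,0,0,0,255],
    [0,0,2,0,0,0,255],
    [0,0,1,0,0,0,255],
    [0,0,0.8,0,0,0,255],
    [0,0,0.8,0,0,0,255],
    [0,0,0.8,0,0,0,255],
    [0,0,0.8,0,0,0,255]
  ]
}}

```text
time_s: 21.05
position: [495.4, -164.5, 211.4]
eef_rot: [0.62, 0.785, -0.001, -0.002]
ft_force: [-0.5, 0.5, -1.3]
opening: 38.5
```

Request:
{"method": "carry_out", "body": {
  "targets": [
    [0,0,0.7,0,0,0,255],
    [0,0,0.7,0,0,0,255],
    [0,0,0.7,0,0,0,255],
    [0,0,0.7,0,0,0,255],
    [0,0,0,0,0,0,255],
    [0,0,0,0,0,0,255],
    [0,0,0,0,0,0,255],
    [0,0,0,0,0,0,255],
    [0,0,0,0,0,0,255],
    [0,0,0,0,0,0,255]
  ]
}}

```text
time_s: 22.05
position: [495.7, -164.6, 209.3]
eef_rot: [0.62, 0.785, -0.001, -0.001]
ft_force: [-0.8, 0.6, 0.5]
opening: 38.5
```

Request:
{"method": "carry_out", "body": {
  "targets": [
    [0,0,0.6,0,0,0,255],
    [0,0,0.6,0,0,0,255],
    [0,0,0.6,0,0,0,255],
    [0,0,0.6,0,0,0,255],
    [0,0,0.6,0,0,0,255],
    [0,0,0.5,0,0,0,255],
    [0,0,0.5,0,0,0,255],
    [0,0,0.5,0,0,0,255],
    [0,0,0.5,0,0,0,255],
    [0,0,0.5,0,0,0,255]
  ]
}}

```text
time_s: 23.05
position: [495.8, -164.6, 209.1]
eef_rot: [0.62, 0.785, -0.001, -0.0]
ft_force: [-3.0, 0.4, 6.1]
opening: 38.5
```

Request:
{"method": "carry_out", "body": {
  "targets": [
    [0,0,0.4,0,0,0,138],
    [0,0,0.5,0,0,0,132],
    [0,0,0.5,0,0,0,126],
    [0,0,0.5,0,0,0,120],
    [0,0,0.5,0,0,0,114],
    [0,0,0.5,0,0,0,108],
    [0,0,0.5,0,0,0,104],
    [0,0,0.5,0,0,0,100],
    [0,0,0.5,0,0,0,96],
    [0,0,0.4,0,0,0,92]
  ]
}}

```text
time_s: 24.05
position: [496.0, -164.7, 203.5]
eef_rot: [0.62, 0.785, -0.001, 0.0]
ft_force: [0.7, -0.0, 0.1]
opening: 54.5
```

Request:
{"method": "carry_out", "body": {
  "targets": [
    [0,0,0.3,0,0,0,88],
    [0,0,0.3,0,0,0,84],
    [0,0,0.2,0,0,0,80],
    [0,0,0,0,0,0,70],
    [0,0,0,0,0,0,50],
    [0,0,0,0,0,0,20],
    [0,0,0,0,0,0,0],
    [0,0,0,0,0,0,0],
    [0,0,0,0,0,0,0],
    [0,0,0,0,0,0,0]
  ]
}}

```text
time_s: 25.05
position: [496.0, -164.6, 202.6]
eef_rot: [0.62, 0.785, -0.001, 0.0]
ft_force: [0.1, 0.2, -0.2]
opening: 85.3
```

```bash
python3 - <<'E'
from h import *
s=sense();print(s["position"].round(1),s["ft_force"].round(1),s["opening"],s["time_s"])
S=read_camera("scene");T=read_camera("top")
z=lambda I,u,v,w,h,k:cv2.resize(I[v:v+h,u:u+w,::-1],(w*k,h*k),interpolation=cv2.INTER_CUBIC)
cv2.imwrite("pics/g1.png",np.hstack([z(S,150,110,100,140,4),z(T,410,220,100,140,4)]))
# black->steel boundary of the near sleeve, in scene: bright steel mask
p=s["position"]
for l,xo,zz in(("pivot",0,148),("sleeve bottom out",23,173),("sleeve top out",30,210)):
    q=wag(1+xo,44); print(l,proj("scene",[*q,zz]).round(1),proj("top",[*q,zz]).round(1))
E
```

```text
[ 496.  -164.6  202.6] [ 0.1  0.2 -0.2] 85.28458253582802 25.05
pivot [202.7 182. ] [455.1 270.6]
sleeve bottom out [199.8 180. ] [454.7 256.1]
sleeve top out [195.7 165.3] [458.8 250.3]
```

View pics/g1.png

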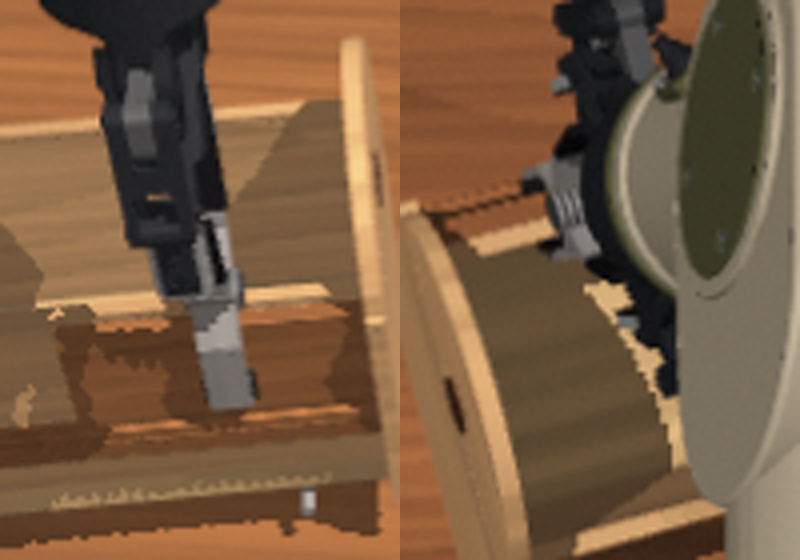

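```bash
python3 - <<'E'
from h import *
def hit(u,v,P,n):
    o,w=ray("scene",u,v); return o+w*(((P-o)@n)/(w@n))
n=np.array([np.cos(WY),np.sin(WY),0])
for xo in (19,22,25):
    h=hit(150+230.5/4-.5,110+409/4-.5,np.array([*wag(xo,0),0]),n); print(xo,h.round(1),inw(h))
# lip top outer edge for bias: crop (230,418)?
for xo,l,uv in((10,"board top edge z136",(150+280.5/4-.5,110+320/4-.5)),(0,"wall top outer z140",(150+280.5/4-.5,110+306/4-.5))):
    h=hit(*uv,np.array([*wag(xo,0),0]),n); print(l,h.round(1))
# start on rack
n2=np.array([np.cos(.09),np.sin(.09),0])
for xo in(19,22,25):
    h=hit(340+295.5/4-.5,215+(444-320)/4-.5,np.array([520,187,0])+xo*n2,n2);print("rack",xo,h.round(1))
h=hit(340+200/4,215+(366-320)/4-.5,np.array([520,187,0])+9*n2,n2);print("rack top z114",h.round(1))
E
```

```text
19 [ 512.5 -160.    95.4] [19.  43.3]
22 [ 515.3 -158.8   98.3] [22.  43.8]
25 [ 518.1 -157.6  101.2] [25.  44.4]
board top edge z136 [ 497.5 -135.5  136. ]
wall top outer z140 [ 487.9 -138.   135. ]
rack 19 [538.3 196.   77.1]
rack 22 [541.3 195.7  80.4]
rack 25 [544.3 195.5  83.7]
rack top z114 [532.  154.7 113.2]
```

Request:
{"method": "carry_out", "body": {
  "targets": [
    [0,0,-3,0,0,0,0],
    [0,0,-5,0,0,0,0],
    [0,0,-8,0,0,0,0],
    [0,0,-8,0,0,0,0],
    [0,0,-8,0,0,0,0],
    [0,0,-8,0,0,0,0],
    [0,0,-8,0,0,0,0],
    [0,0,-6,0,0,0,0],
    [0,13,-3,0,0,0,255],
    [0,13,0,0,0,0,255]
  ]
}}

```text
time_s: 26.15
position: [521.7, -159.3, 266.9]
eef_rot: [0.62, 0.784, -0.001, 0.002]
ft_force: [-0.2, 0.2, -0.8]
opening: 58.9
```

```bash
python3 - <<'E'
from h import *
s=sense();print(s["position"].round(1),inw(s["position"]),s["ft_force"].round(1),s["opening"],s["time_s"])
S=read_camera("scene");T=read_camera("top")
np.save("scZ.npy",S);np.save("topZ.npy",T)
for l,x,z in(("slv top +x outer",1+31,210),("slv top +x inner",1+22,210)):
    print(l,proj("scene",[*wag(x,44),z]).round(1),proj("top",[*wag(x,44),z]).round(1))
# black-sleeve pixels in scene near clamp
u0,v0,u1,v1=175,120,225,200
g=S[v0:v1,u0:u1].max(2)
for r in range(0,v1-v0,2): print(v0+r,"".join("#" if a<45 else ("+" if a<100 else ".") for a in g[r]))
E
```

```text
[ 521.7 -159.3  266.9] [28.1 41.9] [-0.2  0.2 -0.8] 58.852150818595405 26.15
slv top +x outer [195.7 165.7] [458.7 249.7]
slv top +x inner [195.9 162. ] [460.3 255.4]
120 ++++##########++++##..............................
122 +++++#######++++++##+.............................
124 +++++##########++###+.............................
126 ++++++########+######+............................
128 ##############+######+............................
130 #+############+#######............................
132 #####################+............................
134 #################.................................
136 #################+................................
138 ##################................................
140 #################+................................
142 ##+###+##########++++++++###+.....................
144 ##+##############.+##########.....................
146 ################+..+#########+....................
148 ....++##########...+#########+....................
150 ....++##########+...+#########....................
152 .....++#########+...+#########+..................
[... 566 characters left out ...]
.......+############+...................
176 ..................+############...................
178 ...................+############...+..............
180 ...................+###########+...+..............
182 .....................++++++++++....+..............
184 .....................+++...+......++..............
186 .....................+++++++++++..++..............
188 ....................++.+++++++....................
190 ..................+++++++++++.....................
192 .....+...++++...+++++++++++.......................
194 +++++++++++++++++++++++...........................
196 ++++++++++++++++++++++++..........................
198 .++++++++++++++++++++++++.........................
```

Request:
{"method": "carry_out", "body": {
  "targets": [
    [0,0,0,0,0,0,255],
    [0,0,0,0,0,0,255],
    [0,0,0,0,0,0,255],
    [0,0,5,0,0,0,255],
    [0,0,5,0,0,0,255],
    [0,0,5,0,0,0,255],
    [0,0,5,0,0,0,255],
    [0,0,3,0,0,0,255],
    [0,0,1,0,0,0,255],
    [0,0,0,0,0,0,255]
  ]
}}

```text
time_s: 27.25
position: [520.5, -158.8, 238.0]
eef_rot: [0.62, 0.785, -0.002, -0.001]
ft_force: [0.2, 0.1, 0.9]
opening: -0.1
```

Request:
{"method": "carry_out", "body": {
  "targets": [
    [0,0,0.5,0,0,0,255],
    [0,0,0.5,0,0,0,255],
    [0,0,0.5,0,0,0,255],
    [0,0,0.5,0,0,0,255],
    [0,0,0.5,0,0,0,255],
    [0,0,0.5,0,0,0,255],
    [0,0,0.4,0,0,0,255],
    [0,0,0.4,0,0,0,255],
    [0,0,0.4,0,0,0,255],
    [0,0,0.4,0,0,0,255]
  ]
}}

```text
time_s: 28.25
position: [522.1, -159.0, 236.1]
eef_rot: [0.62, 0.785, -0.001, 0.002]
ft_force: [-0.4, 0.6, 5.8]
opening: 0.5
```

Request:
{"method": "carry_out", "body": {
  "targets": [
    [0,0,-4,0,0,0,255],
    [0,0,-4,0,0,0,255],
    [0,-12,-2,0,0,0,255],
    [0,-12,0,0,0,0,255],
    [0,-12,0,0,0,0,255],
    [0,-10,0,0,0,0,255],
    [0,-6,0,0,0,0,255],
    [0,0,4,0,0,0,255],
    [0,0,3,0,0,0,255],
    [0,0,0,0,0,0,255]
  ]
}}

```text
time_s: 29.25
position: [465.0, -172.6, 237.9]
eef_rot: [0.621, 0.784, -0.002, 0.001]
ft_force: [1.0, -0.6, -0.5]
opening: -0.3
```

Request:
{"method": "carry_out", "body": {
  "targets": [
    [0,0,0.5,0,0,0,255],
    [0,0,0.5,0,0,0,255],
    [0,0,0.5,0,0,0,255],
    [0,0,0.5,0,0,0,255],
    [0,0,0.5,0,0,0,255],
    [0,0,0.5,0,0,0,255],
    [0,0,0.4,0,0,0,255],
    [0,0,0.4,0,0,0,255],
    [0,0,0.4,0,0,0,255],
    [0,0,0.4,0,0,0,255]
  ]
}}

```text
time_s: 30.25
position: [467.6, -172.9, 237.4]
eef_rot: [0.62, 0.785, -0.002, 0.002]
ft_force: [-2.7, -0.5, 6.1]
opening: 0.3
```

Request:
{"method": "carry_out", "body": {
  "targets": [
    [0,0,-5,0,0,0,255],
    [0,5,-5,0,0,0,200],
    [0,10,-4,0,0,0,120],
    [0,8,0,0,0,0,120],
    [0,4,0,0,0,0,120],
    [0,0,0,0,0,0,120],
    [0,0,0,0,0,0,120],
    [0,0,0,0,0,0,120],
    [0,0,0,0,0,0,120],
    [0,0,0,0,0,0,120]
  ]
}}

```text
time_s: 31.25
position: [497.0, -165.1, 251.7]
eef_rot: [0.619, 0.785, -0.002, 0.002]
ft_force: [0.2, 0.2, 0.1]
opening: 45.3
```

```bash
python3 - <<'E'
from h import *
plan([494.7,-165.5,238],WY+np.pi/2,1,120)
E
```

```text
pos [ 497.  -165.1  251.7] F [0.2 0.2 0.1] op 45.3 t 31.25 dist 13.9 turn [-0.     0.005  0.006]
[0.2, -2.3, 13.7, -0.0, 0.005, 0.006, 120],
```

Request:
{"method": "carry_out", "body": {
  "targets": [
    [0,-0.8,3,0,0.003,0,120],
    [0,-0.8,3,0,0.002,0,120],
    [0,-0.5,3,0,0,0,120],
    [0,0,3,0,0,0,120],
    [0,0,2,0,0,0,120],
    [0,0,1,0,0,0,120],
    [0,0,0.6,0,0,0,120],
    [0,0,0.6,0,0,0,120],
    [0,0,0.6,0,0,0,120],
    [0,0,0.6,0,0,0,120]
  ]
}}

```text
time_s: 32.25
position: [494.5, -166.4, 234.5]
eef_rot: [0.62, 0.785, -0.0, 0.0]
ft_force: [-2.4, -0.7, 4.6]
opening: 45.0
```

Request:
{"method": "carry_out", "body": {
  "targets": [
    [0,0,0.6,0,0,0,120],
    [0,0,0.6,0,0,0,120],
    [0,0,0.6,0,0,0,120],
    [0,0,0.6,0,0,0,120],
    [0,0,0.6,0,0,0,120],
    [0,0,0.6,0,0,0,120],
    [0,0,0.6,0,0,0,120],
    [0,0,0.6,0,0,0,120],
    [0,0,0.6,0,0,0,120],
    [0,0,0.6,0,0,0,120]
  ]
}}

```text
time_s: 33.25
position: [494.9, -167.5, 234.4]
eef_rot: [0.62, 0.785, -0.002, 0.003]
ft_force: [-2.3, -0.2, 6.0]
opening: 45.2
```

Request:
{"method": "carry_out", "body": {
  "targets": [
    [0,0,0.8,0,0,0,120],
    [0,0,0.9,0,0,0,120],
    [0,0,1.0,0,0,0,120],
    [0,0,1.0,0,0,0,120],
    [0,0,1.1,0,0,0,120],
    [0,0,1.1,0,0,0,120],
    [0,0,1.1,0,0,0,120],
    [0,0,1.1,0,0,0,120],
    [0,0,1.1,0,0,0,120],
    [0,0,1.1,0,0,0,120]
  ]
}}

```text
time_s: 34.25
position: [496.6, -170.5, 233.9]
eef_rot: [0.621, 0.784, -0.003, 0.009]
ft_force: [-2.7, 0.1, 7.8]
opening: 44.9
```

Request:
{"method": "carry_out", "body": {
  "targets": [
    [0,0,-4,0,0,0,120],
    [0,0,-8,0,0,0,120],
    [0,0,-12,0,0,0,120],
    [0,0,-15,0,0,0,120],
    [0,0,-15,0,0,0,120],
    [0,0,-15,0,0,0,120],
    [0,0,-10,0,0,0,120],
    [0,0,0,0,0,0,120],
    [0,0,0,0,0,0,120],
    [0,0,0,0,0,0,120]
  ]
}}

```text
time_s: 35.25
position: [496.2, -168.5, 320.6]
eef_rot: [0.62, 0.784, -0.002, 0.01]
ft_force: [0.5, -0.2, 0.1]
opening: 44.9
```

```bash
python3 - <<'E'
from h import *
s=sense();print(s["position"].round(1),s["ft_force"].round(1),s["time_s"])
S=read_camera("scene");T=read_camera("top");S0=np.load("scene0.npy");T0=np.load("top0.npy");Z=np.load("scZ.npy")
G=lambda I,u0,v0,u1,v1:cv2.cvtColor(I[v0:v1,u0:u1],cv2.COLOR_RGB2GRAY).astype(np.float32)
pc=lambda l,A,B,b:print(l,np.round(cv2.phaseCorrelate(G(A,*b),G(B,*b))[0],2))
pc("clamp since release",Z,S,(180,164,220,215))
pc("end wall vs start",S0,S,(238,118,262,190)); pc("wagon top",T0,T,(395,270,450,370))
pc("glue",S0,S,(262,275,306,345)); pc("wheel_a",S0,S,(145,300,210,355)); pc("wheel_b",S0,S,(345,320,405,365))
E
```

```text
[ 496.2 -168.5  320.6] [ 0.5 -0.2  0.1] 35.25
clamp since release [-1.23  0.1 ]
end wall vs start [ 0.05 -0.06]
wagon top [-0.23 -0.03]
glue [0.5  0.02]
wheel_a [-0.03 -0.04]
wheel_b [0.01 0.45]
```

```bash
python3 - <<'E'
from h import *
Z=np.load("scZ.npy");S=read_camera("scene")
print("jaw axis ref dir:",proj("scene",[*wag(24,44),205]),proj("scene",[*wag(20,44),100]))
for v in range(164,216,4):
    print(v,"".join("#" if a<45 else("+" if a<100 else ".") for a in Z[v,180:222].max(1)),"".join("#" if a<45 else("+" if a<100 else ".") for a in S[v,180:222].max(1)))
E
```

```text
jaw axis ref dir: [196.3939604  164.88333931] [207.07475093 210.21615211]
164 ......................+................... ..............+++.........................
168 ...........+###########+.................. .......+############+.....................
172 ............+###########+................. .........+############....................
176 .............+############................ ..........+############+..................
180 ..............+###########+...+........... ............+###########....++............
184 ................+++...+......++........... ..............++++++++......++............
188 ...............++.+++++++................. ...............++++++++++.................
192 +...++++...+++++++++++.................... +......+...+++++++++......................
196 +++++++++++++++++++....................... ++++++++++++++++++........................
200 .++++.+++.++++++++++...................... +++++++++.+++++++++.......................
204 ............++++++++++..........++........ ............+++++++++..........+++........
208 ...........++++++++++++.........+++....... ...........++++++++++++.........+++.......
212 ............+++++++++++++++++++++......... ............+++++++++++....++++++.........
```

```bash
python3 -c "
from plant import *
print(sign_off())"
```

```text
the job is handed in; nothing more can be done
None
```

I butted the board against the end wall, set the large steel clamp over wall and board, let go, and handed the job in at about 35 s. No verdict was reported.

- **Board:** I pushed it with closed fingers until it stopped moving, at about 3 N. The last image shows it reaching the end wall. Wagon image shift from the start was about 0.2 px at most, so I saw no real movement.
- **Clamp:** It was squeezed open on the rack, lifted clear, then lowered over the wall until it met about 6 N of resistance. It was let go slowly while feeding down.
- **Height:** A light touch on the tops of both sleeves put them at about 211 and 212 mm. I take that as the pivot being about 148–150 mm up. The limit is 150.5 mm, so the margin is small. The jaw ends in the image gave about 148 mm. Early estimates of how far the pivot sits below the tool differed by up to 4 mm.
- **Position:** The clamp is within a few mm of the middle of the board.
- **What went less well:** My last check press on the sleeves (about 8 N) slid sideways and leaned the handles along the wall by roughly 0.05 rad. The limit is 0.15 rad, so I left it.
- **Glue and wheels:** Image shifts were at most 0.5 px, so they have not moved.
- **Not measured:** I did not check the clamping force on board and wall directly.

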